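# Zero the kitchen scale with its sunken trim knob, then weigh the garlic

## Robot

A 7-joint arm with a two-finger parallel gripper is mounted at the origin on a cart in front of the work surface, level with it; the furniture and walls round the work are solid. World frame = base frame: x ahead of the robot, y to its left, z up, the work surface at z = 0. Lengths are in m, angles in degrees, forces in N, time in s.
With the tool pointing down it reaches from about 0.35 to 0.775 m from the base axis. Payload 3.1 kg.
Tool frame: the origin (TCP) lies on the centre line of the jaws, within the pads' length; the fingertips stand 17 mm ahead of it and the grasp point (between the pads) lies 2 mm behind it (robot.tip_reach is the distance from the TCP to the fingertips, in m); z points along the fingers, y is the line along which they close (so a half turn about z gives the same grasp; the last joint's range is limited). The gripper opens to 85 mm and grips with 20 to 120 N. Pads are 22 mm wide; open, the fingers measure 114 mm over their backs; the gripper's body (76 mm by 85 mm) begins 54 mm behind the grasp point. The pads swing forward as they close: fully open they stand 13 mm farther back than shut.
Start: joints at [-2.389, 17.813, 0.802, 86.603, -0.252, 75.585, -1.558], TCP at [0.55, 0, 0.248] pointing down, gripper open.
Joint ranges: [-154.91, 154.91], [-16.99, 109.72], [-72.82, 74.43], [7.12, 147.25], [-82.49, 262.49], [11.32, 116.49], [-174.64, 174.64]. Speed limits (degrees/s): [159.86, 159.86, 180, 180, 180, 180, 180].

## Interface

Orientations are given as [roll, pitch, yaw] about the fixed x, y, z axes, in that order (R = Rz(yaw) Ry(pitch) Rx(roll)).
In Python, from station import robot, fingers, vision, workorder, recognise gives the robot as it stands. Calls block until the motion is done:
- robot.move_to(position, orientation): joint-space move of the TCP to a pose.
- robot.line_to(position, orientation=None, velocity=0.15, f_stop=None): straight line of the TCP; orientation=None keeps the orientation; velocity is the mean speed in m/s. With f_stop (N) it stops when the force on the tool has changed by that much, and returns True; else False.
- robot.move_j(angles): joint-space move.
- fingers.gripper_to(opening, force=None): opening from 0.0 (shut) to 1.0 (fully open); force is the grip in N (None keeps the last); returns when the fingers have stopped.
- robot.pause(seconds).
- robot.inverse_kinematics(position, orientation): joint angles nearest the present ones, or None.
- vision.grab_frame(name): name is "scene" or "side" or "wrist"; returns the picture (480x640x3 uint8, red, green, blue); there is no depth.
- vision.calibration(name): a dict with "mtx" (3x3 intrinsics, pixels), "extrinsics" (4x4, takes a point from world to camera coordinates); the wrist camera has in their place "T_tool_cam" (4x4, takes a point from camera to tool coordinates, whose origin is the TCP and whose axes are the flange's). Camera axes: x right, y up, looking along -z (the intrinsics and any distortion apply to the point x, -y, -z); pixel columns grow to the right and rows downward; lengths in m; the calibration is good to about 2 mm. The wrist camera is an equidistant fisheye: a pixel r from the principal point sees the ray r / f radians off the axis. A picture is of the moment at which its call begins: read the wrist's pose just before it. calibration takes no time and is no camera call.
A pose or a line that the arm cannot do raises robot.PlanningError and nothing moves.
- workorder.close_job(): hands the job in; it is judged then, once.
Trained networks look in the newest picture that a camera, given by its name, has taken for a name from the list of things; names that differ only in an ending like _2 or _b are one class to them, and where a whole thing is asked for, a point or a joint stands for the part that bears it (a point fixed in the world has none). Each returns a list of dicts, best first, with "p" (0 to 1); they miss things now and then, are a little off and sometimes report something else, mostly with a low value. They report only what shows in the picture. A call takes as long as a camera call. They do not tell look-alikes from the thing itself.
- recognise(label, camera): "rect" ([centre column, centre row, width, height] in pixels, round what is visible of it).
Readings, each from a call of its own:
- robot.current_time_s(): time.
- robot.current_joint_positions(): joint angles.
- robot.current_dq(): joint speeds.
- robot.current_joint_torque(): joint torques, N m.
- robot.current_tool_pos(): TCP position.
- robot.current_eef_rot(): TCP orientation.
- robot.current_contact_force(): force on the tool from outside, world axes, zero at the start.
- robot.current_torque(): the same for the moment, N m.
- robot.current_finger_gap(): opening from 0.0 (shut) to 1.0 (fully open).
- robot.current_gripper_force(): force on a finger pad.
Only numpy, scipy, OpenCV 4.12 (cv2) and the standard library are available. Lean on these libraries where they do the work, as an engineer would, in place of code of your own. Each camera call takes 0.05 s, during which the arm holds its last target. There are 200 camera calls.

## Task

The kitchen scale does not read zero with its pan empty: grip the round knob sunk in the well of its deck, press it gently against its spring just hard enough for it to take hold of the needle, never hard, and turn it so that the needle comes back onto the broad zero mark, then let the knob go. After that set the garlic bulb down gently on the scale's pan and leave it there, without knocking the scale or disturbing the lemon and the spice jar.

Things in the scene. Friction and masses are not known exactly. Their poses are not given: they have to be found in the camera images.
- scale: White kitchen scale, fixed to the worktop, 270 x 210 mm (x, y), deck 55 mm high. Origin: centre of its underside; x points away from the robot at yaw 0. In its frame (mm): round well of 80 mm diameter at (-80, -55), rim at z 55, floor at z 14; dial of 96 mm diameter, 6 mm high under glass, at (-80, 52); round pan at (60, 0).
- knob: Round black fluted trim knob with a white line on top, 26 mm diameter, 22 mm high, upright in the middle of the well. Origin: centre of its underside, at rest 11 mm above the well's floor; its axis is vertical. It can be pushed down 11 mm against a return spring (1.5 N plus 0.3 N per mm) and springs back. Not pressed, it turns freely and does nothing.
- knob_top (a point): Middle of the knob's top, at rest 8 mm below the well's rim. Pushed 1.5 to 9 mm down (different each time, hidden) the knob meets a friction drive; from there the resistance climbs by a further 8 N per mm. Over about 4 N on the drive it takes the needle along, with less it slips; over 12 N on the drive (14 N or more in all from the hand) damages it. A push of 10 to 12 N in all is right.
- zero_trim (a joint): Angle (rad) of the dial's black needle (38 mm long from its pivot), pan empty, from the zero mark, the one broad black bar, on the dial's +x side; 0 = on its middle, positive = anticlockwise from above. It starts negative, -0.85 to -0.45. With the drive held it turns the same way as the knob, by 0.6 of its angle, and stays. Load on the pan turns the dial card under the needle; this value stays.
- pan_centre (a point): Middle of the upper face of the scale's flat steel pan, 69 mm above the worktop when empty. The pan is 136 mm across inside a rim that stands 6 mm above that face; it sinks by 3.3 mm per N, at most 8 mm.
- garlic: Garlic bulb, whitish, round, 56 mm diameter, 56 mm high with its pointed top, about 70 g, standing loose on the worktop to the right of the scale. Origin: centre of its underside.
- lemon: Bystander: yellow lemon 72 x 57 x 58 mm lying on the worktop behind the garlic. Origin: centre of its underside.
- spice_jar: Bystander: small spice jar, 45 mm diameter, 100 mm high, standing on the worktop. Origin: centre of its underside.
Not all that is in view belongs to the job. There is more than one size of the garlic; the one meant has the size given above.

How it is judged:
By the outcome, as a careful person would: the job done as asked, in the order asked, and still so for the second after the job is handed in, with the robot touching nothing.
It also fails if it takes over 64 s, if anything falls off the work surface, if the arm or the gripper's body presses on something with over 40 N, if the wrist force passes 120 N, or if a joint passes its speed limit or range.

## Working session

There is one attempt and no reset: what is moved stays moved. The work goes in short steps, each a Python script; the robot and the scene stay as the last script left them, time stands still between calls to the robot, and variables do not carry over. Pictures are saved under pics/ and viewed, at most 10 in all, crops included, and the job is handed in when it is done.

```bash
ls; mkdir -p pics; python3 - <<'E'
from station import robot, fingers, vision, workorder, recognise
import cv2, numpy as np
print(robot.current_time_s(), robot.current_tool_pos(), robot.current_eef_rot(), robot.tip_reach)
ims=[]
for c in ["scene","side","wrist"]:
    im=vision.grab_frame(c); cv2.imwrite(f"pics/{c}0.png",im[:,:,::-1]); 
    print(c,{k:np.round(v,4).tolist() for k,v in vision.calibration(c).items()})
    for n in ["scale","knob","garlic","lemon","spice_jar","pan_centre"]:
        print(n,[(np.round(d["rect"]).tolist(),round(d["p"],2)) for d in recognise(n,c)][:4])
E
```

```text
pics
0.0 [5.49311002e-01 9.07127618e-06 2.47216625e-01] [-1.79865300e+02  6.22656677e-03  9.00040247e+01] 0.017
scene {'mtx': [[460.4913, 0.0, 313.7718], [0.0, 460.4913, 239.6978], [0.0, 0.0, 1.0]], 'extrinsics': [[-0.4799, -0.8771, 0.0207, 0.2478], [0.6276, -0.3267, 0.7066, -0.4647], [-0.613, 0.3521, 0.7073, -0.5123], [0.0, 0.0, 0.0, 1.0]]}
scale [([268.0, 336.0, 194.0, 193.0], 0.57)]
knob [([322.0, 334.0, 23.0, 20.0], 0.82)]
garlic [([408.0, 244.0, 28.0, 26.0], 0.85), ([415.0, 289.0, 44.0, 39.0], 0.67), ([363.0, 263.0, 41.0, 32.0], 0.63), ([268.0, 362.0, 7.0, 18.0], 0.55)]
lemon [([353.0, 208.0, 26.0, 27.0], 0.71)]
spice_jar [([238.0, 216.0, 30.0, 50.0], 0.79), ([354.0, 209.0, 30.0, 23.0], 0.65)]
pan_centre [([268.0, 366.0, 5.0, 10.0], 0.73), ([245.0, 290.0, 85.0, 69.0], 0.7)]
side {'mtx': [[465.0218, 0.0, 320.676], [0.0, 465.0218, 239.0826], [0.0, 0.0, 1.0]], 'extrinsics': [[-0.9991, -0.039, 0.0162, 0.6375], [0.0379, -0.6581, 0.752, -0.1225], [-0.0187, 0.7519, 0.659, -0.8915], [0.0, 0.0, 0.0, 1.0]]}
scale [([392.0, 326.0, 185.0, 130.0], 0.85)]
knob [([420.0, 290.0, 17.0, 18.0], 0.
[... 263 characters left out ...]
0, 310.0, 85.0, 71.0], 0.71)]
wrist {'mtx': [[371.6483, 0.0, 313.2015], [0.0, 371.6483, 238.2362], [0.0, 0.0, 1.0]], 'T_tool_cam': [[0.0011, 0.9636, 0.2675, 0.0682], [1.0, -0.0011, -0.0, -0.0], [0.0003, 0.2675, -0.9636, -0.1254], [0.0, 0.0, 0.0, 1.0]]}
scale [([288.0, 130.0, 321.0, 258.0], 0.85), ([197.0, 82.0, 39.0, 19.0], 0.74)]
knob [([215.0, 191.0, 35.0, 31.0], 0.7)]
garlic [([241.0, 368.0, 71.0, 62.0], 0.79), ([331.0, 395.0, 28.0, 15.0], 0.66), ([333.0, 335.0, 72.0, 61.0], 0.62), ([356.0, 104.0, 178.0, 170.0], 0.54)]
lemon [([197.0, 82.0, 46.0, 27.0], 0.5), ([428.0, 377.0, 10.0, 23.0], 0.44)]
spice_jar [([546.0, 187.0, 86.0, 57.0], 0.61)]
pan_centre [([355.0, 104.0, 172.0, 170.0], 0.9)]
```

```bash
cat > h.py <<'E'
from station import robot, fingers, vision, workorder, recognise
import cv2, numpy as np
from scipy.spatial.transform import Rotation as Ro
def toolT():
    T=np.eye(4); T[:3,:3]=Ro.from_euler('xyz',robot.current_eef_rot(),degrees=True).as_matrix(); T[:3,3]=robot.current_tool_pos(); return T
def ray(c,uv,T=None):
    k=vision.calibration(c); K=k["mtx"]; a=(uv[0]-K[0,2])/K[0,0]; b=(uv[1]-K[1,2])/K[1,1]
    if c=="wrist":
        r=np.hypot(a,b); s=np.sinc(r/np.pi); d=np.array([a*s,-b*s,-np.cos(r)]); W=(toolT() if T is None else T)@k["T_tool_cam"]
    else: d=np.array([a,-b,-1]); W=np.linalg.inv(k["extrinsics"])
    return W[:3,3],W[:3,:3]@d
def at(c,uv,z,T=None):
    o,d=ray(c,uv,T); return o+d*(z-o[2])/d[2]
def proj(P,T=None):  # world -> wrist pixel
    k=vision.calibration("wrist"); K=k["mtx"]; W=np.linalg.inv((toolT() if T is None else T)@k["T_tool_cam"])
    p=(W@np.r_[P,1])[:3]; x,y,z=p[0],-p[1],-p[2]; r=np.arctan2(np.hypot(x,y),z); h=np.hypot(x,y)
    return K[:2,2]+K[0,0]*r*np.array([x,y])/h
def topview(c,x0,x1,y0,y1,z,res,T=None):
    """ortho-rectify plane z: rows from x1 down to x0, cols from y1 (left) to y0"""
    im=vision.grab_frame(c) if T is None else T[1]
    X,Y=np.meshgrid(np.arange(x1,x0,-res),np.arange(y1,y0,-res),indexing='ij')
    k=vision.calibration(c); K=k["mtx"]
    M=np.linalg.inv(toolT()@k["T_tool_cam"]) if c=="wrist" else k["extrinsics"]
    P=np.stack([X,Y,np.full_like(X,z),np.ones_like(X)])
    p=np.tensordot(M[:3],P,1); x,y,w=p[0],-p[1],-p[2]
    if c=="wrist":
        h=np.hypot(x,y)+1e-12; r=np.arctan2(h,w); u=x/h*r; v=y/h*r
    else: u=x/w; v=y/w
    return cv2.remap(im,(K[0,0]*u+K[0,2]).astype(np.float32),(K[1,1]*v+K[1,2]).astype(np.float32),cv2.INTER_CUBIC)
E
python3 - <<'E'
from h import *
a=[cv2.imread(f"pics/{c}0.png") for c in ["scene","side"]]
cv2.imwrite("pics/both.png",np.hstack([cv2.resize(a[0][150:450,120:520],(400,300)),a[1][120:420,200:600]]))
for c,uv,z in [("scene",(322,334),.047),("side",(420,290),.047),("wrist",(215,191),.047),("scene",(245,290),.07),("side",(353,310),.07),("wrist",(355,104),.07)]: print(c,at(c,uv,z).round(4))
for c,l in [("scene",[(408,244),(415,289),(363,263)]),("side",[(354,238),(404,224),(353,205)]),("wrist",[(241,368),(333,335),(331,395)])]:
    for uv in l: print(c,uv,at(c,uv,.025).round(4))
print(at("scene",(353,208),.028),at("side",(290,213),.028),at("scene",(238,216),.05),at("side",(244,283),.05))
E
```

```text
scene [0.4534 0.0203 0.047 ]
side [0.4572 0.0341 0.047 ]
wrist [0.4609 0.0219 0.047 ]
scene [0.5781 0.101  0.07  ]
side [0.581 0.107 0.07 ]
wrist [0.5836 0.0963 0.07  ]
scene (408, 244) [ 0.5703 -0.2461  0.025 ]
scene (415, 289) [ 0.4702 -0.1868  0.025 ]
scene (363, 263) [ 0.5691 -0.1369  0.025 ]
side (354, 238) [ 0.573  -0.1282  0.025 ]
side (404, 224) [ 0.4626 -0.1813  0.025 ]
side (353, 205) [ 0.5736 -0.2437  0.025 ]
wrist (241, 368) [ 0.4674 -0.183   0.025 ]
wrist (333, 335) [ 0.5715 -0.1367  0.025 ]
wrist (331, 395) [ 0.5713 -0.2212  0.025 ]
[ 0.71250538 -0.20388506  0.028     ] [ 0.71490786 -0.20154791  0.028     ] [0.77916646 0.03420142 0.05      ] [0.77693036 0.03691697 0.05      ]
```

View pics/wrist0.png

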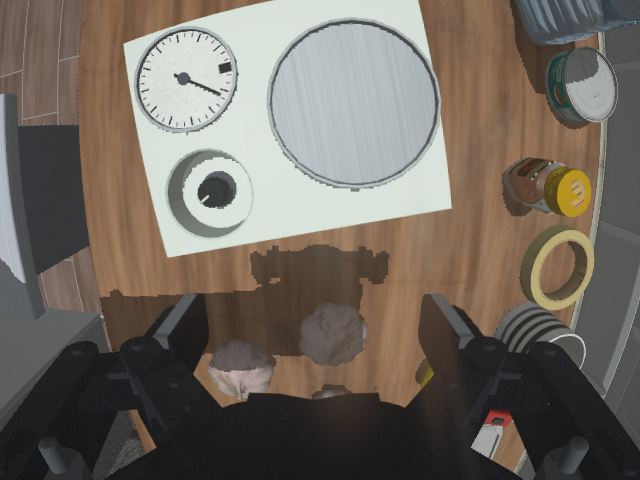

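View pics/both.png

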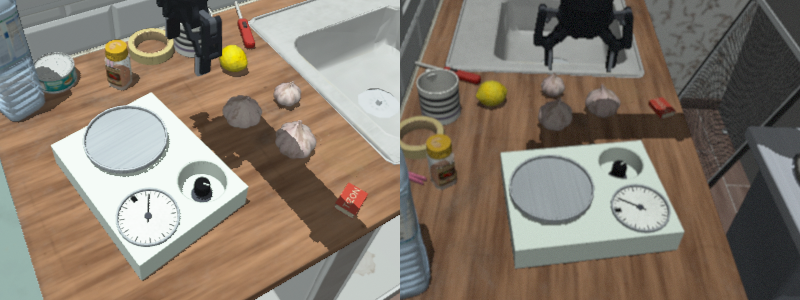

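The wrist view shows the scale: dial at (186,80) with the zero bar at (224,68) and the needle tip at (222,95), the knob at (215,191), and the pan at (355,104). There are three garlic bulbs, one of them clearly small. The lemon and the jar are farther off. Next I fit the scale's pose and compare the bulb sizes.

```bash
python3 - <<'E'
from h import *
f={"scene":[(408,244,28),(415,289,44),(363,263,41)],"side":[(353,205,21),(404,224,31),(354,238,36)],"wrist":[(241,368,71),(333,335,72)]}
for c in f:
    for u,v,w in f[c]:
        P=at(c,(u,v),.025); o,d=ray(c,(u,v)); D=np.linalg.norm(P-o); print(c,(u,v),"dist",D.round(3),"diam", (w*D/vision.calibration(c)["mtx"][0,0]*1000).round(1))
im=topview("wrist",.38,.70,-.04,.20,.055,.0005); cv2.imwrite("pics/top.png",im[:,:,::-1])
C=[at("wrist",p,.055)[:2] for p in [(123,43),(167,257),(452,208)]]
print(np.round(C,4)); d=C[2]-C[1]; print(np.hypot(*d),np.degrees(np.arctan2(d[1],d[0])), np.hypot(*(C[0]-C[1])))
sc=vision.grab_frame("scene"); sd=vision.grab_frame("side")
a=cv2.resize(sc[220:320,330:450],(480,400),interpolation=cv2.INTER_CUBIC); b=cv2.resize(sd[180:260,340:430],(320,284),interpolation=cv2.INTER_CUBIC)
o=np.zeros((400,800,3),np.uint8); o[:,:480]=a; o[:284,480:]=b; cv2.imwrite("pics/gar.png",o[:,:,::-1])
E
```

```text
scene (408, 244) dist 0.95 diam 57.8
scene (415, 289) dist 0.874 diam 83.5
scene (363, 263) dist 0.898 diam 79.9
side (353, 205) dist 1.074 diam 48.5
side (404, 224) dist 1.037 diam 69.1
side (354, 238) dist 0.985 diam 76.2
wrist (241, 368) dist 0.438 diam 83.6
wrist (333, 335) dist 0.405 diam 78.5
[[ 0.3734  0.1675]
 [ 0.4106 -0.0389]
 [ 0.6769  0.0087]]
0.2705249418238221 10.13116169495542 0.20975926025638758
```

View pics/top.png

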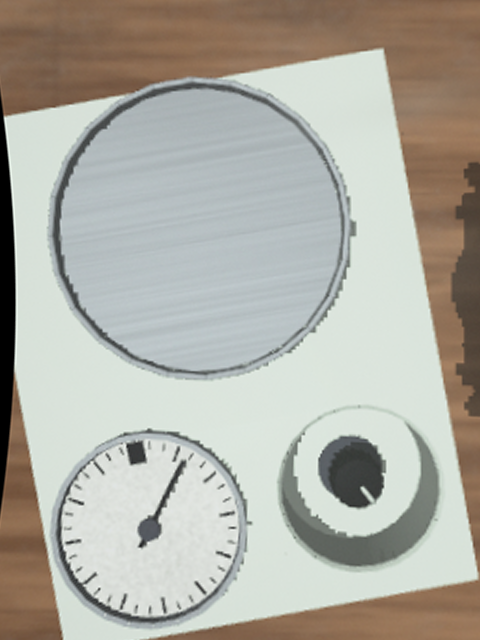

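View pics/gar.png

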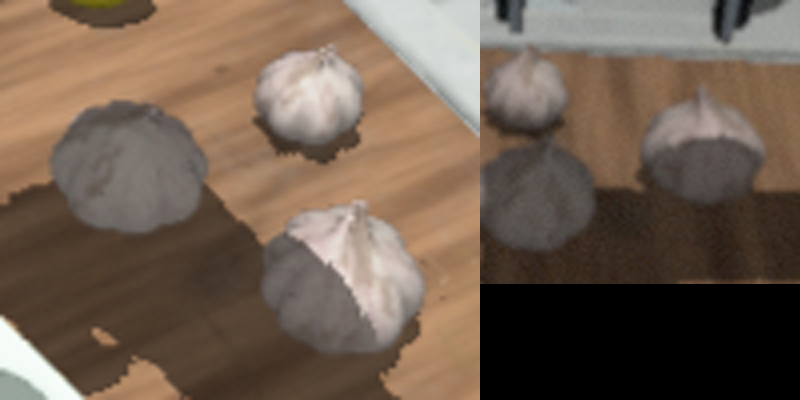

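The small bulb at (0.570,-0.245) measures about 57 mm, so it is the one meant; the other two are about 77 mm. The scale sits at (0.525,0.088) with yaw 10.1°, which puts the knob at (0.456,0.020). The needle is about 36.5° clockwise of the bar.

```bash
python3 - <<'E'
from h import *
def p(*a): print(round(robot.current_time_s(),2),*a)
p(robot.current_joint_positions(), robot.current_contact_force())
k=np.array([.456,.020])
robot.move_to([*k,.14],[180,0,60]); fingers.gripper_to(0.43,force=40)
p(np.round(robot.current_tool_pos(),4),np.round(robot.current_eef_rot(),2),robot.current_finger_gap(),np.round(robot.current_joint_positions(),1))
for i in range(4): print(np.round(robot.current_contact_force(),2))
im=vision.grab_frame("wrist"); cv2.imwrite("pics/w1.png",im[:,:,::-1])
print([(np.round(d["rect"],1).tolist(),round(d["p"],2),at("wrist",d["rect"][:2],.045).round(4)) for d in recognise("knob","wrist")][:3])
print("knob top pred",proj(np.r_[k,.047]), "rim",[proj(np.r_[k+.04*np.array([np.cos(t),np.sin(t)]),.055]).round() for t in np.arange(4)*np.pi/2])
print([robot.inverse_kinematics([*k,.045],[180,0,y]) for y in (60,121,130)])
E
```

```text
1.2 [-2.39043847 17.81180203  0.80365229 86.60327264 -0.25325643 75.58487109
 -1.55880862] [0.16063196 0.15756426 0.3598906 ]
2.37 [0.4562 0.0199 0.1401] [ 1.7999e+02 -1.0000e-02  6.0000e+01] 0.4279443795679363 [ -8.   12.5   3.9 109.9  -1.   57.6 -33.7]
[-0.37 -0.08 -0.08]
[-0.37 -0.08 -0.08]
[-0.37 -0.08 -0.08]
[-0.37 -0.08 -0.08]
[([315.4, 246.2, 40.4, 48.9], 0.74, array([0.4579, 0.021 , 0.045 ]))]
knob top pred [313.56182837 249.96503468] rim [array([373., 221.]), array([279., 196.]), array([257., 285.]), array([345., 306.])]
[array([ -7.62899459,  20.40987847,   3.60068672, 115.58928502,
        -1.80503605,  44.05202297, -32.95630946]), array([ -0.65470825,  20.59329396,  -4.83416325, 115.32589196,
         2.43790633,  44.17388007,  24.06965282]), array([  0.57895895,  20.66341891,  -6.32737955, 115.27936527,
         3.19684032,  44.21714011,  32.36329188])]
```

View pics/w1.png

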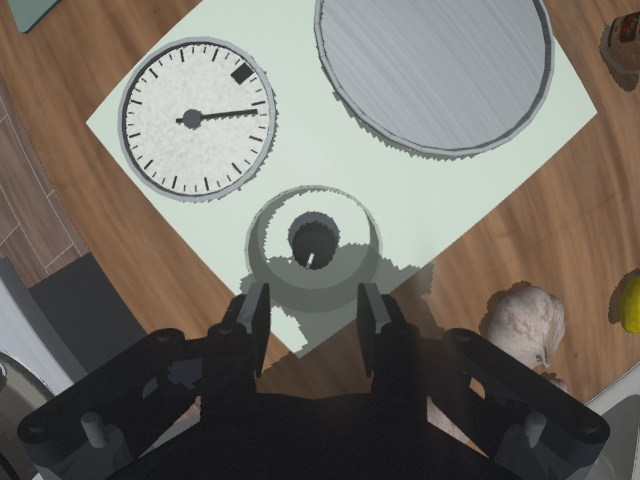

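The well and the knob show 3 px above the prediction, about 1.6 mm, so I use the knob at (0.457,0.021). Next: descend, grip and press.

```bash
python3 - <<'E'
from h import *
def p(*a): print(round(robot.current_time_s(),2),*a)
P,N,B=[at("wrist",q,.059)[:2] for q in [(192,118),(257,112),(241.5,72.5)]]
ang=lambda d:np.degrees(np.arctan2(d[1],d[0]))
print("needle",ang(N-P),"bar",ang(B-P),"len",np.hypot(*(N-P)),np.hypot(*(B-P)),P)
k=[.457,.021]
robot.line_to([*k,.085],velocity=.08)
f0=np.array(robot.current_contact_force())
s=robot.line_to([*k,.046],velocity=.03,f_stop=3)
p("down",s,np.round(robot.current_tool_pos(),4),np.round(robot.current_contact_force()-f0,2))
if not s:
    fingers.gripper_to(0.0,force=40); 
    p("grip",robot.current_finger_gap()*85,robot.current_gripper_force(),np.round(robot.current_tool_pos(),4),np.round(robot.current_contact_force()-f0,2))
np.save("f0.npy",f0)
E
```

```text
needle -27.736793511298522 bar 10.087506466806067 len 0.03770238971556033 0.037871101837310635 [0.43701817 0.12491808]
4.76 down False [0.4572 0.021  0.0462] [ 0.08 -0.19 -0.45]
5.01 grip 24.0640977120718 39.738088846206665 [0.457  0.0211 0.0462] [-0.41 -0.37  2.11]
```

```bash
python3 - <<'E'
from h import *
def p(*a): print(round(robot.current_time_s(),2),*a)
f0=np.load("f0.npy"); F=lambda: np.array(robot.current_contact_force())-f0
x,y,z=robot.current_tool_pos()
s=robot.line_to([x,y,z-.0105],velocity=.004,f_stop=7.0)
p(s,np.round(robot.current_tool_pos(),4),np.round(F(),2)); robot.pause(.2)
p(np.round(robot.current_tool_pos(),4),np.round(F(),2),robot.current_gripper_force())
E
```

```text
6.42 True [0.4571 0.0211 0.0414] [-1.2   0.01  7.16]
6.62 [0.4571 0.0211 0.0415] [-1.23 -0.75  6.82] 40.38805603981018
```

```bash
python3 - <<'E'
from h import *
def p(*a): print(round(robot.current_time_s(),2),*a)
f0=np.load("f0.npy"); F=lambda: np.array(robot.current_contact_force())-f0
x,y,z=robot.current_tool_pos(); zt=z
for i in range(8):
    if F()[2]>10.3: break
    zt-=.0001 if F()[2]>9 else .0002
    robot.line_to([x,y,zt],velocity=.004); robot.pause(.05)
    p(round(zt,5),np.round(robot.current_tool_pos(),5),np.round(F(),2))
E
```

```text
7.04 0.0413 [0.45714 0.02106 0.04164] [-1.5   0.46  6.03]
7.34 0.0411 [0.45712 0.02106 0.04151] [-2.72 -0.46  7.64]
7.64 0.0409 [0.45714 0.02105 0.04139] [-2.64  0.42  7.84]
7.94 0.0407 [0.45716 0.02108 0.04129] [-3.44 -0.53  8.16]
8.24 0.0405 [0.45717 0.02107 0.04119] [-2.04 -0.49  9.02]
8.54 0.0404 [0.45717 0.0211  0.04113] [-2.49 -0.16  9.07]
8.84 0.0403 [0.45716 0.02105 0.04105] [-3.44  0.12  9.56]
9.14 0.0402 [0.45716 0.02108 0.041  ] [-3.8  -0.11  9.64]
```

```bash
cat > turn.py <<'E'
from h import *
import sys
def p(*a): print(round(robot.current_time_s(),2),*a)
f0=np.load("f0.npy"); F=lambda: np.array(robot.current_contact_force())-f0
def mF(n=3):
    l=[]
    for _ in range(n): robot.pause(.02); l.append(F())
    return np.mean(l,0)
def turn(zt,y0,y1,step):
    x,y=.4571,.0211; yaw=y0; f=mF()
    while True:
        if f[2]<10.3: zt-=min(.0003,(10.8-f[2])*.0002)
        if f[2]>11.4: zt+=.00015
        if f[2]>12.6: zt+=.0003
        if yaw>=y1-1e-6: break
        yaw=min(y1,yaw+step)
        robot.line_to([x,y,zt],[180,0,yaw],velocity=.01); f=mF()
        p(yaw,round(zt,5),np.round(robot.current_eef_rot()[2],2),np.round(robot.current_tool_pos(),5),np.round(f,2))
    return zt
E
python3 - <<'E'
from turn import *
zt=.0402
for i in range(2):
    zt-=.00015; robot.line_to([.4571,.0211,zt],[180,0,60],velocity=.004); p(zt,np.round(mF(),2))
zt=turn(zt,60,69,3); print(zt)
E
```

```text
9.44 0.04005 [-2.97 -0.09 10.15]
9.74 0.039900000000000005 [-3.57  0.23 11.13]
10.09 63 0.0399 63.01 [0.45706 0.02116 0.04082] [-3.9   0.33 11.68]
10.39 66 0.04005 66.0 [0.45698 0.02118 0.04089] [-3.51  0.61 10.6 ]
10.69 69 0.04005 69.0 [0.45689 0.02121 0.04088] [-3.94  0.57 10.6 ]
0.04005
```

```bash
cat >> turn.py <<'E'
def dial(tag):
    P0=np.array([.437,.1249]); im=topview("wrist",P0[0]-.05,P0[0]+.05,P0[1]-.05,P0[1]+.05,.059,.0002)
    cv2.imwrite(f"pics/{tag}.png",im[:,:,::-1]); return im
E
python3 - <<'E'
from turn import *
zt=turn(.04005,69,120,5); print(zt); dial("d1")
E
```

```text
11.04 74 0.04005 74.01 [0.45671 0.02129 0.04084] [-4.04  0.03 10.56]
11.34 79 0.04005 79.01 [0.45655 0.0213  0.04082] [-4.07  0.57 11.49]
11.64 84 0.0402 84.02 [0.45638 0.02134 0.04088] [-3.96  0.4  10.86]
11.94 89 0.0402 89.02 [0.45619 0.02136 0.04083] [-4.4   1.09 10.73]
12.24 94 0.0402 94.01 [0.45604 0.02135 0.04081] [-4.49  0.86 11.05]
12.54 99 0.0402 99.02 [0.45587 0.02133 0.04077] [-5.33  0.1  11.4 ]
12.84 104 0.0402 104.02 [0.45573 0.02131 0.04075] [-5.220e+00 -1.000e-02  1.136e+01]
13.14 109 0.0402 109.02 [0.45552 0.02126 0.04069] [-5.81  0.17 11.54]
13.44 114 0.04035 114.01 [0.45538 0.02121 0.04074] [-5.61  0.59 12.19]
13.74 119 0.0405 119.01 [0.45522 0.02114 0.04082] [-5.41  0.55 10.56]
14.04 120 0.0405 120.0 [0.4552  0.02109 0.04081] [-5.490e+00 -1.000e-02  1.114e+01]
0.040499999999999994
```

View pics/d1.png

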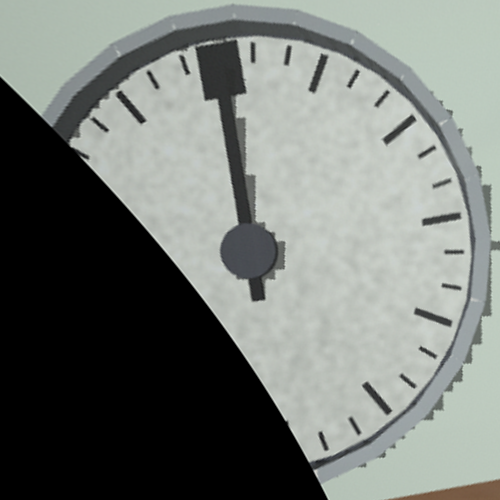

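The needle lies on the middle of the bar to within about 1°. I release it (unload, open, rise) and check from above.

```bash
python3 - <<'E'
from turn import *
robot.line_to([.4553,.0211,.0455],[180,0,120],velocity=.02); p(np.round(mF(),2))
fingers.gripper_to(0.43); p(robot.current_finger_gap()*85,np.round(mF(),2))
robot.line_to([.4555,.0211,.10],velocity=.08)
robot.move_to([.49,.05,.20],[180,0,90]); robot.pause(.2)
k=vision.calibration("wrist"); print((toolT()@k["T_tool_cam"])[:3,3])
im=dial("d2")
p()
E
```

```text
14.56 [-1.48  0.09  2.5 ]
14.88 36.6403443567155 [-0.28 -0.16  0.61]
[0.48907078 0.11760313 0.32357742]
16.55
```

View pics/d2.png

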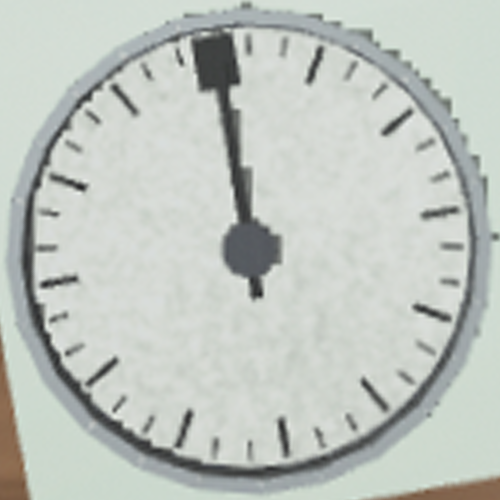

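The needle is on the bar to within about 0.5°, so the trim is done. Next, the garlic.

```bash
python3 - <<'E'
from turn import *
g=np.array([.571,-.245])
for c,uv in [("scene",(408,246)),("side",(353,207))]: print(at(c,uv,.024).round(4))
robot.move_to([*g,.17],[180,0,90]); fingers.gripper_to(1.0)
p(np.round(robot.current_tool_pos(),4))
im=vision.grab_frame("wrist"); cv2.imwrite("pics/w2.png",im[:,:,::-1])
for n in ["garlic"]: print([(np.round(d["rect"],1).tolist(),round(d["p"],2),at("wrist",d["rect"][:2],.026).round(4)) for d in recognise(n,"wrist")])
print(proj(np.r_[g,.026]))
E
```

```text
[ 0.5664 -0.2434  0.024 ]
[ 0.5736 -0.2374  0.024 ]
18.27 [ 0.571  -0.2449  0.1701]
[([177.8, 149.8, 98.9, 96.8], 0.84, array([ 0.4692, -0.1828,  0.026 ])), ([319.8, 232.4, 73.4, 78.8], 0.7, array([ 0.5759, -0.2471,  0.026 ])), ([315.2, 81.2, 102.1, 99.5], 0.61, array([ 0.5722, -0.1356,  0.026 ]))]
[313.29966034 229.72158855]
```

View pics/w2.png

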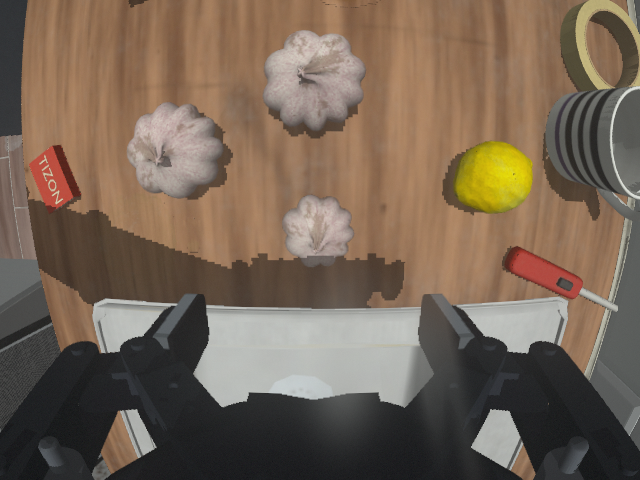

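The bulb meant is at (318,230), 71 px across, against about 100 px for the others. That puts it at (0.574,-0.2455). The space around it is clear for closing along x.

```bash
python3 - <<'E'
from turn import *
g=[.574,-.2455]
robot.line_to([*g,.09],velocity=.12); f1=np.array(robot.current_contact_force())
s=robot.line_to([*g,.024],velocity=.06,f_stop=4); p("down",s,np.round(robot.current_tool_pos(),4))
fingers.gripper_to(0.0,force=25); p("gap",robot.current_finger_gap()*85,robot.current_gripper_force(),np.round(robot.current_contact_force()-f1,2))
x,y,z=robot.current_tool_pos(); print(x,y,z)
robot.line_to([x,y,.19],velocity=.12); robot.pause(.2); p("lifted",robot.current_finger_gap()*85,np.round(robot.current_contact_force()-f1,2))
a=vision.grab_frame("wrist"); cv2.imwrite("pics/w3.png",a[:,:,::-1])
E
```

```text
20.43 down False [ 0.5745 -0.2457  0.0246]
20.86 gap 50.715288468058766 25.94270353205502 [-0.72  0.77  3.11]
0.5743003399723317 -0.24557061062585167 0.024765722457739215
22.59 lifted 51.14850007349371 [0.29 0.82 0.57]
```

```bash
python3 - <<'E'
from turn import *
robot.move_to([.584,.0985,.19],[180,0,90]); robot.pause(.2)
robot.line_to([.584,.0985,.125],velocity=.1); robot.pause(.2)
p(np.round(robot.current_tool_pos(),4),robot.current_finger_gap()*85)
a=vision.grab_frame("side")[200:400,270:500]; b=vision.grab_frame("scene")[200:430,170:400]
o=np.zeros((460,800,3),np.uint8); o[:348,:400]=cv2.resize(a,(400,348)); o[:400,400:]=cv2.resize(b,(400,400)); cv2.imwrite("pics/hov.png",o[:,:,::-1])
E
```

```text
25.14 [0.5846 0.0986 0.1259] 51.12455525648482
```

View pics/hov.png

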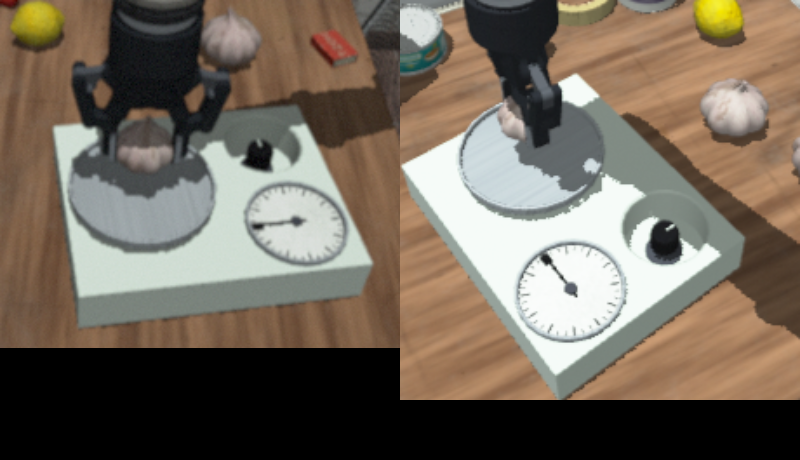

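The garlic is held upright over the pan and the needle is on the bar. I lower it.

```bash
python3 - <<'E'
from turn import *
q=[.584,.0985]
robot.line_to([*q,.098],velocity=.05); robot.pause(.1); f1=np.array(robot.current_contact_force())
s=robot.line_to([*q,.0915],velocity=.01,f_stop=1.2); p("contact",s,np.round(robot.current_tool_pos(),4),np.round(mF()-f1+f0,2))
fingers.gripper_to(0.85); robot.pause(.2); p("open",robot.current_finger_gap(),np.round(robot.current_tool_pos(),4),np.round(mF()-f1+f0,2))
robot.line_to([*q,.20],velocity=.07); 
robot.move_to([.50,-.02,.30],[180,0,90]); robot.pause(.3)
im=vision.grab_frame("wrist"); a=vision.grab_frame("side")[200:400,270:500]
o=np.zeros((480,800,3),np.uint8); o[:,:480]=im[:,60:540]; o[:278,480:]=cv2.resize(a,(320,278)); cv2.imwrite("pics/end.png",o[:,:,::-1])
p()
E
```

```text
26.88 contact False [0.5841 0.0986 0.0916] [0.73 0.18 0.48]
27.48 open 0.847115214804553 [0.584  0.0985 0.0915] [0.72 0.37 0.24]
30.32
```

View pics/end.png

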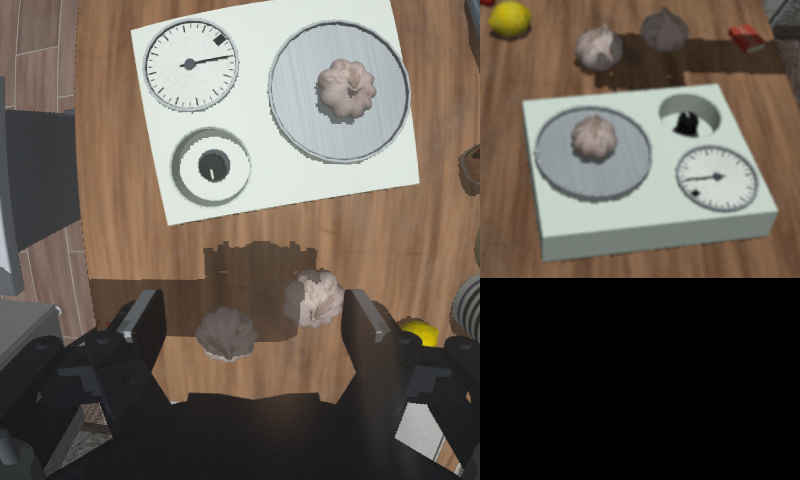

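The garlic stands upright in the middle of the pan at (347,88). The load has turned the card while the needle stayed put, the lemon and the jar are untouched, and the robot is clear.

```bash
python3 -c "
from station import workorder; print(workorder.close_job())"
```

```text
the job is handed in; nothing more can be done
None
```

I turned the scale's needle back onto the zero mark (within about 0.5° in the last close-up) and released the knob; the highest push I read was 12.2 N, once, slightly over the recommended 10–12 N but under the 14 N damage limit. The 56 mm garlic bulb now stands on the pan, the lemon and spice jar were not touched, and the job was handed in at about 30 s of the 64 s allowed.

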